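# Sort the left and right magnifier lens mounts into their trays

### The arm

A 6-joint arm with a two-finger parallel gripper is mounted at the origin on the work surface. World frame = base frame: x ahead of the robot, y to its left, z up, the work surface at z = 0. Lengths are in mm, angles in rad, forces in N, time in s.
With the tool pointing down it reaches from about 350 to 850 mm from the base axis. Payload 8.1 kg.
Tool frame: the origin (TCP) lies midway between the tips of the shut fingers; the grasp point (between the pads) lies 19 mm behind it; z points along the fingers, y is the line along which they close (so a half turn about z gives the same grasp; the last joint's range is limited). The gripper opens to 85 mm and grips with 20 to 120 N. Pads are 22 mm wide; open, the fingers measure 114 mm over their backs; the gripper's body (76 mm by 85 mm) begins 54 mm behind the grasp point. The pads swing forward as they close: fully open they stand 13 mm farther back than shut.
Start: joints at [-1.421, 0.13, 1.488, -0, 1.523, -0.085], TCP at [139.609, -583.536, 193.992] pointing down, gripper open.
Joint ranges: [-2.96, 2.96], [-0.89, 2.26], [0.02, 2.5], [-1.34, 4.48], [0, 2.73], [-2.66, 2.66]. Speed limits (rad/s): [2.39, 2.39, 2.79, 3.14, 3.14, 3.14].

### API

Orientations are given as a unit quaternion [x, y, z, w].
In Python, from cell import * gives the robot as it stands. Calls block until the motion is done:
- move_pose(position, orientation): joint-space move of the TCP to a pose.
- servo_line(position, frame=None, v=150, force_limit=None): straight line of the TCP; frame=None keeps the orientation; v is the mean speed in mm/s. With force_limit (N) it stops when the force on the tool has changed by that much, and returns True; else False.
- move_j(angles): joint-space move.
- move_gripper(opening, effort=None): opening from 0.0 (shut) to 1.0 (fully open); effort is the grip in N (None keeps the last); returns when the fingers have stopped.
- wait(seconds).
- ik(position, orientation): joint angles nearest the present ones, or None.
- observe(): the state.
- capture(name): name is "scene" or "side" or "wrist"; returns a dict with "color" (384x512x3 uint8, red, green, blue), "fx", "fy", "cx", "cy" (pixels), "distortion" ([k1, k2, p1, p2, k3] as OpenCV has them; the pictures are not rectified), "T" (4x4, takes a point from camera to world coordinates). Camera axes: x right, y down, z forward; pixel columns grow to the right and rows downward; lengths in mm; the calibration is good to about 2 mm. A picture is of the moment at which its call begins. There is no depth.
A pose or a line that the arm cannot do raises IKError and nothing moves.
- hand_in(): hands the job in; it is judged then, once.
The state is a dict: "t": time; "q": joint angles; "qd": joint speeds; "joint_efforts": joint torques, N m; "ee_pos": TCP position; "eef_rot": TCP orientation; "contact_force": force on the tool from outside, world axes, zero at the start; "torque": the same for the moment, N m; "grip_width": opening from 0.0 (shut) to 1.0 (fully open); "grip_force": force on a finger pad.
Only numpy, scipy, OpenCV 4.12 (cv2) and the standard library are available. Lean on these libraries where they do the work, as an engineer would, in place of code of your own. Each camera call takes 0.05 s, during which the arm holds its last target. There are 200 camera calls.

### The job

Two mirror-image lens mounts lie front face up on the jeweller's bench: seen from above with the black brow bar away from you, the left-hand one has its brass hinge barrel on the left, the right-hand one on the right. Slide each along the bench, without lifting or tipping it, all the way into its own tray through the open front: left-hand mount into the blue tray, right-hand mount into the orange tray. Leave both lying flat and leave the bottle, the steel block and the jar where they are.

Things in the scene. Friction and masses are not known exactly. Their poses are not given: they have to be found in the camera images.
- left_mount: left-hand lens mount, 90 g, front up; its twin has the same colours, mirrored shape. Aluminium ring, outer diameter 74, opening 54 right through, 12 high; black brow bar (10 wide, 84 long along y, 16 high) centred at x = 39, y = +14; nothing lies over 76 from the ring's centre. Origin: ring centre, underside; x towards the brow bar, z up. Brow bar turned away from you: barrel on the left.
- right_mount: right-hand lens mount, 90 g, front up; its twin has the same colours, mirrored shape. Aluminium ring, outer diameter 74, opening 54 right through, 12 high; black brow bar (10 wide, 84 long along y, 16 high) centred at x = 39, y = -14; nothing lies over 76 from the ring's centre. Origin: ring centre, underside; x towards the brow bar, z up. Brow bar turned away from you: barrel on the right.
- left_mount_center (a point): centre of the left mount's opening, 6 above its underside
- right_mount_center (a point): centre of the right mount's opening, 6 above its underside
- left_mount_barrel (a point): top centre of the left mount's brass hinge barrel (diameter 14, 22 high, at x = 39, y = +56 in the mount's frame); the small black nose lug is across the ring, near x = -16, y = -36
- right_mount_barrel (a point): top centre of the right mount's brass hinge barrel (diameter 14, 22 high, at x = 39, y = -56 in the mount's frame); the small black nose lug is across the ring, near x = -16, y = +36
- blue_tray: blue tray for the left-hand mount, fixed: three walls 6 thick, 25 high (at +x, +y, -y) around blue felt flush with the bench, no sill. The open mouth is the -x side, roughly towards the robot. Inside 125 deep (x -62.5 to +62.5), 170 wide (y -85 to +85). Origin: centre of the felt at bench height; x points from mouth to back wall.
- orange_tray: orange tray for the right-hand mount, fixed: three walls 6 thick, 25 high (at +x, +y, -y) around orange felt flush with the bench, no sill. The open mouth is the -x side, roughly towards the robot. Inside 125 deep (x -62.5 to +62.5), 170 wide (y -85 to +85). Origin: centre of the felt at bench height; x points from mouth to back wall.
- wash_bottle: bystander: yellow squeeze bottle with a white cap, diameter 48, 120 high, loose; origin at the centre of its underside
- bench_block: bystander: square steel bench block 60 x 60 x 20, loose; origin at the centre of its underside
- bead_jar: bystander: amber jar with a grey lid, diameter 50, 55 high, loose; origin at the centre of its underside
Not all that is in view belongs to the job. Leave any purple look-alike of the left_mount alone. Several things look just like the blue_tray: the one meant starts farthest to the robot's left.

How it is judged (in metres and radians):
At the end, for the whole second after the job is handed in: The left-hand mount lies in the blue tray and the right-hand mount in the orange tray, flat on the felt (within 0.12 rad) and at rest: each ring's centre is at least 30 mm behind its tray's mouth and at least 25 mm from the side walls, and each brass barrel is inside the mouth line (x of left_mount_center in the frame of blue_tray between -0.032 and 0.0625 m and y of left_mount_center in the frame of blue_tray between -0.06 and 0.06 m and x of left_mount_barrel in the frame of blue_tray between -0.062 and 0.0625 m and y of left_mount_barrel in the frame of blue_tray between -0.085 and 0.085 m and height (world z) of each of left_mount_center, right_mount_center below 0.012 m and angle between each of left_mount, right_mount's own z axis and vertical below 0.12 rad and linear speed of each of left_mount, right_mount below 0.01 m/s and x of right_mount_center in the frame of orange_tray between -0.032 and 0.0625 m and y of right_mount_center in the frame of orange_tray between -0.06 and 0.06 m and x of right_mount_barrel in the frame of orange_tray between -0.062 and 0.0625 m and y of right_mount_barrel in the frame of orange_tray between -0.085 and 0.085 m); the robot touches nothing.
It fails at once if the left-hand mount is lifted more than about 25 mm off the bench or tipped by more than 0.6 rad (height (world z) of left_mount_center above 0.031 m or angle between left_mount's own z axis and vertical above 0.6 rad).
It fails at once if the right-hand mount is lifted more than about 25 mm off the bench or tipped by more than 0.6 rad (height (world z) of right_mount_center above 0.031 m or angle between right_mount's own z axis and vertical above 0.6 rad).
It fails at once if the wash bottle is moved more than 30 mm (distance of wash_bottle from where it was at the start of the episode above 0.03 m).
It fails at once if the bench block is moved more than 30 mm (distance of bench_block from where it was at the start of the episode above 0.03 m).
It fails at once if the bead jar is moved more than 30 mm (distance of bead_jar from where it was at the start of the episode above 0.03 m).
It also fails if it takes over 58 s, if anything falls off the work surface, if the arm or the gripper's body presses on something with over 40 N, if the wrist force passes 120 N, or if a joint passes its speed limit or range.

## Working session

There is one attempt and no reset: what is moved stays moved. The work goes in short steps, each a Python script; the robot and the scene stay as the last script left them, time stands still between calls to the robot, and variables do not carry over. Pictures are saved under pics/ and viewed, at most 10 in all, crops included, and the job is handed in when it is done.

```bash
ls; mkdir -p pics; python3 - <<'E'
from cell import *
import cv2,numpy as np
for n in ["scene","side","wrist"]:
    c=capture(n); cv2.imwrite(f"pics/{n}0.png",c["color"][...,::-1]); print(n,c["fx"],c["cx"],c["cy"],c["distortion"],np.round(c["T"],3).tolist())
a=cv2.imread("pics/scene0.png"); cv2.imwrite("pics/s.png",cv2.resize(a,(800,600),interpolation=cv2.INTER_CUBIC))
print(observe())
E
```

```text
pics
scene 493.14193441764945 265.3162633047436 192.39782667104015 [-0.02485337  0.          0.          0.          0.        ] [[-0.666, 0.487, -0.566, 1181.785], [0.746, 0.416, -0.52, 604.246], [-0.018, -0.768, -0.64, 795.953], [0.0, 0.0, 0.0, 1.0]]
side 355.7994288165451 254.27417304336976 201.83920007554923 [-0.10542328  0.          0.          0.          0.        ] [[0.997, -0.018, 0.075, 463.431], [-0.074, -0.505, 0.86, -785.409], [0.022, -0.863, -0.505, 529.892], [0.0, 0.0, 0.0, 1.0]]
wrist 327.35885202060183 251.43902717060564 189.69760244052043 [-0.0959716  0.         0.         0.         0.       ] [[0.232, -0.933, -0.273, 209.464], [-0.973, -0.223, -0.064, -567.303], [-0.001, 0.281, -0.96, 373.186], [0.0, 0.0, 0.0, 1.0]]
{'t': 0.15, 'q': array([-1.42145370e+00,  1.31007060e-01,  1.48905040e+00, -1.25395114e-05,
        1.52301320e+00, -8.54298327e-02]), 'qd': array([-8.18093374e-04, -2.89895196e-03, -2.10473524e-03,  1.25166700e-03,
        6.61011349e-04,  1.76328413e-05]), 'joint_efforts': array([ 3.47626310e-04, -5.70062256e+01, -5.01160419e+01, -4.84808570e-04,
        9.55839147e-03, -4.65569906e-05]), 'ee_pos': array([ 139.49887478, -583.05173697,  193.16220164]), 'eef_rot': array([ 9.93117838e-01,  1.17117096e-01, -2.98710763e-05, -7.38426991e-04]), 'contact_force': array([ 0.21243843, -0.94207326,  0.58469681]), 'torque': array([-0.02451392, -0.05333079, -0.03027239]), 'grip_force': 0.0, 'grip_width': 1.0001900597325608}
```

View pics/s.png

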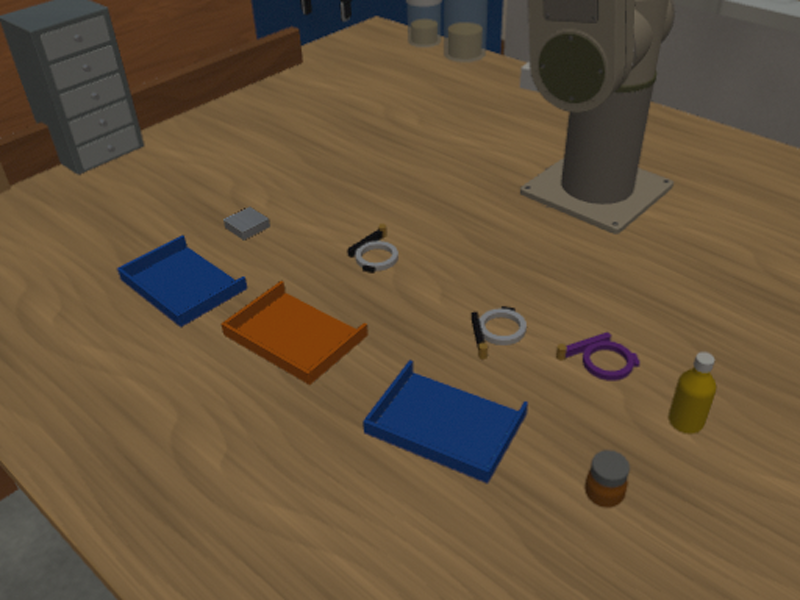

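View pics/side0.png

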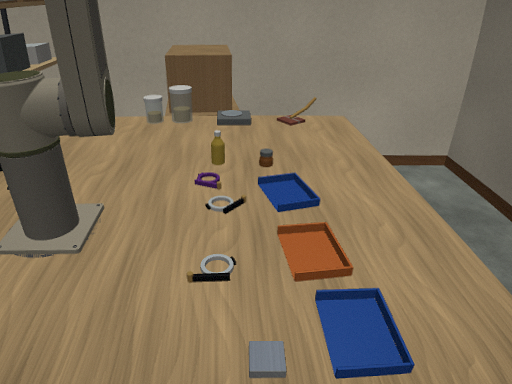

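The scene view shows the left mount at about (500,326), with its bar towards +x and barrel towards +y. The right mount is at (375,255), with its bar towards -y and barrel towards -x. The blue tray farthest left (+y) is at (445,420), the orange one is at (295,335), and the blue one at (180,280) is the look-alike. The side view agrees: left mount at (222,203), right mount at (217,265), and the target blue tray at (288,191).

```bash
cat > h.py <<'E'
import cv2,numpy as np
def ray(c,uv,z):
    K=np.array([[c["fx"],0,c["cx"]],[0,c["fy"],c["cy"]],[0,0,1.]])
    p=cv2.undistortPoints(np.float64(uv).reshape(-1,1,2),K,np.array(c["distortion"])).reshape(-1,2)
    T=np.array(c["T"]); d=np.c_[p,np.ones(len(p))]@T[:3,:3].T; o=T[:3,3]
    return (o+d*((z-o[2])/d[:,2])[:,None])[:,:2]
def blobs(m,amin):
    cs,_=cv2.findContours(m.astype(np.uint8),cv2.RETR_EXTERNAL,cv2.CHAIN_APPROX_NONE)
    return [c.reshape(-1,2) for c in cs if cv2.contourArea(c)>=amin]
def masks(c):
    h=cv2.cvtColor(c["color"],cv2.COLOR_RGB2HSV).astype(int); H,S,V=h[...,0],h[...,1],h[...,2]
    return dict(blue=(H>105)&(H<125)&(S>150)&(V>40),orange=(H<13)&(S>200)&(V>60),
      white=(S<50)&(V>100),brass=(H>14)&(H<28)&(S>140)&(V>60),dark=(V<35))
E
python3 - <<'E'
from cell import *
from h import *
for n in ["scene","side"]:
    c=capture(n); M=masks(c); print(n)
    for k in ["blue","orange"]:
        for b in blobs(M[k],300):
            r=cv2.minAreaRect(ray(c,b,12).astype(np.float32)); print(k,b.mean(0).round(),np.round(r[0]),np.round(r[1]),round(r[2],1))
            q=cv2.approxPolyDP(b.reshape(-1,1,2),5,True).reshape(-1,2); print("   corners",[(p.tolist(),ray(c,[p],0)[0].round().tolist(),ray(c,[p],25)[0].round().tolist()) for p in q])
    for k,z,a in [("white",12,60),("brass",22,4)]:
        for b in blobs(M[k],a):
            P=ray(c,b,z); 
            if not(200<P[:,0].mean()<900 and abs(P[:,1].mean())<600): continue
            (x,y),r=cv2.minEnclosingCircle(P.astype(np.float32)); print(k,b.mean(0).round(),round(x),round(y),round(r,1))
E
```

```text
scene
blue [286. 270.] [643. 159.] [147. 188.] 13.9
   corners [([262, 231], [587.0, 44.0], [606.0, 62.0]), ([233, 275], [725.0, 87.0], [739.0, 103.0]), ([311, 307], [683.0, 261.0], [698.0, 272.0]), ([336, 257], [542.0, 221.0], [562.0, 233.0]), ([326, 262], [568.0, 213.0], [587.0, 225.0]), ([266, 240], [603.0, 71.0], [621.0, 88.0])]
blue [116. 179.] [ 696. -370.] [209. 140.] 88.3
   corners [([117, 151], [615.0, -485.0], [633.0, -450.0]), ([76, 171], [743.0, -491.0], [757.0, -457.0]), ([116, 208], [761.0, -281.0], [774.0, -253.0]), ([157, 183], [633.0, -282.0], [650.0, -254.0])]
blue [209.   9.] [ -277. -1068.] [337. 481.] 38.3
   corners [([162, 0], [-282.0, -1391.0], [-236.0, -1328.0]), ([165, 23], [-99.0, -1144.0], [-59.0, -1089.0]), ([190, 15], [-233.0, -1131.0], [-188.0, -1076.0]), ([195, 27], [-151.0, -1006.0], [-109.0, -955.0]), ([238, 9], [-423.0, -1015.0], [-373.0, -964.0]), ([260, 14], [-439.0, -893.0], [-388.0, -846.0]), ([258, 0], [-572.0, -1026.0], [-517.0, -974.0]), ([225, 0], [-473.0, -1150.0], [-421.0, -1095.0]), ([222, 16], [-314.0, -1009.0], [-267.0, -958.0]), ([216
[... 446 characters left out ...]
66.] [200. 140.] 88.5
   corners [([378, 289], [779.0, -259.0], [764.0, -284.0]), ([317, 291], [646.0, -256.0], [638.0, -281.0]), ([336, 377], [634.0, -455.0], [626.0, -471.0]), ([409, 372], [761.0, -459.0], [747.0, -474.0]), ([413, 365], [774.0, -446.0], [760.0, -462.0])]
blue [288. 192.] [647. 164.] [145. 213.] 13.8
   corners [([258, 179], [566.0, 266.0], [561.0, 217.0]), ([278, 211], [606.0, 64.0], [599.0, 23.0]), ([318, 204], [730.0, 98.0], [717.0, 56.0]), ([295, 174], [697.0, 301.0], [686.0, 250.0])]
white [267. 356.] 523 -414 41.6
white [217. 264.] 436 -172 37.1
white [219. 202.] 444 95 42.9
brass [190. 278.] 382 -227 10.0
brass [218. 186.] 437 183 17.3
brass [217. 151.] 429 477 135.4
```

```bash
python3 - <<'E'
from cell import *
from h import *
for n in ["scene","side"]:
    c=capture(n); print(n)
    h=cv2.cvtColor(c["color"],cv2.COLOR_RGB2HSV).astype(int); H,S,V=h[...,0],h[...,1],h[...,2]
    u,v=((189,213) if n=="scene" else (312,250)); print("orange hsv",h[v,u])
    m=(abs(H-h[v,u,0])<=3)&(S>h[v,u,1]-25)
    for b in blobs(m,300):
        if not (b.min(0)-1<=[u,v]).all() or not (b.max(0)>=[u,v]).all(): continue
        q=cv2.approxPolyDP(b.reshape(-1,1,2),3,True).reshape(-1,2); print("   corners",[(p.tolist(),ray(c,[p],0)[0].round().tolist(),ray(c,[p],25)[0].round().tolist()) for p in q])
    for b in blobs(V<45,15):
        P=ray(c,b,16)
        if 300<P[:,0].mean()<700 and abs(P[:,1].mean())<400:
            r=cv2.minAreaRect(P.astype(np.float32)); print("dark",b.mean(0).round(),np.round(r[0]),np.round(r[1]),round(r[2],1))
a=cv2.imread("pics/s.png")[210:380,320:560]; cv2.imwrite("pics/crop.png",cv2.resize(a,(800,566)))
E
```

```text
scene
orange hsv [ 13 235 130]
   corners [([179, 180], [587.0, -248.0], [606.0, -221.0]), ([142, 209], [721.0, -229.0], [736.0, -203.0]), ([197, 245], [715.0, -36.0], [730.0, -16.0]), ([233, 215], [591.0, -45.0], [610.0, -24.0]), ([233, 207], [571.0, -65.0], [590.0, -44.0]), ([225, 210], [591.0, -72.0], [610.0, -51.0]), ([182, 188], [604.0, -216.0], [622.0, -191.0])]
dark [305. 210.] [478.  83.] [68. 10.] 47.5
dark [236. 172.] [ 479. -145.] [13. 19.] 40.4
dark [233. 155.] [ 431. -201.] [87. 21.] 0.5
side
orange hsv [ 11 185 164]
   corners [([325, 222], [727.0, 2.0], [715.0, -35.0]), ([278, 226], [596.0, -12.0], [590.0, -48.0]), ([278, 236], [590.0, -57.0], [584.0, -91.0]), ([295, 280], [606.0, -220.0], [599.0, -247.0]), ([351, 274], [735.0, -209.0], [722.0, -236.0]), ([352, 266], [745.0, -182.0], [732.0, -210.0])]
dark [211. 277.] [ 426. -218.] [76. 23.] 0.1
dark [233. 205.] [480.  73.] [91. 22.] 46.8
```

View pics/crop.png

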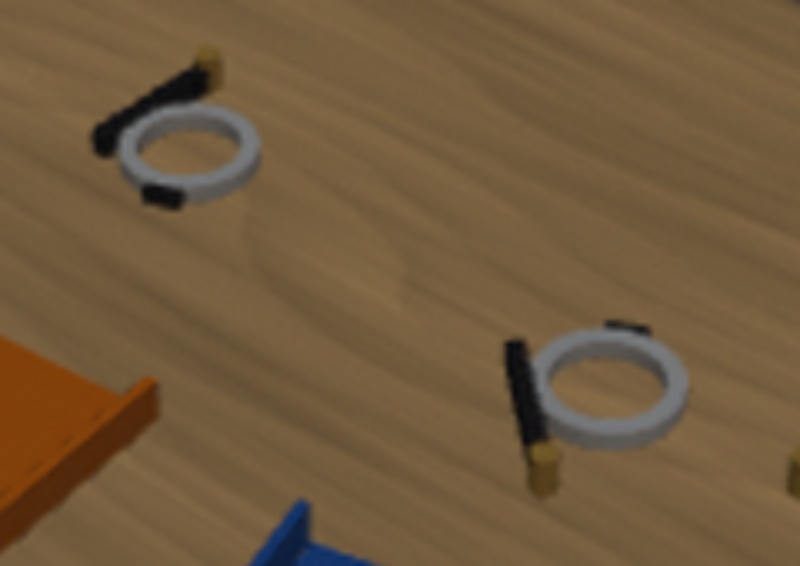

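The crop confirms the handedness: the left mount's barrel is at crop (543,452) and its ring at (610,385). The right mount's barrel is at (208,60) and its ring at (190,150). Next I hover over each ring and refine its position with the wrist camera.

```bash
cat >> h.py <<'E'
from scipy.spatial.transform import Rotation as R
def quat(deg): return (R.from_euler('z',deg,degrees=True)*R.from_euler('x',180,degrees=True)).as_quat()
def rings(c):
    "ring centre: circles fitted to the upper edge of the opening and the outer rim, rays onto z=12"
    m=masks(c)["white"].astype(np.uint8); cs,hi=cv2.findContours(m,cv2.RETR_CCOMP,cv2.CHAIN_APPROX_NONE); out=[]
    for k,s in enumerate(cs):
        if cv2.contourArea(s)<400: continue
        P=ray(c,s.reshape(-1,2),12).astype(np.float32); (x,y),r=cv2.minEnclosingCircle(P)
        if r<60: out.append((int(hi[0][k][3]>=0),round(x,1),round(y,1),round(r,1)))
    return out
E
python3 - <<'E'
from cell import *
from h import *
move_pose([436,-170,150],quat(-30))
c=capture("wrist"); cv2.imwrite("pics/w1.png",c["color"][...,::-1]); print(rings(c), observe()["t"], observe()["ee_pos"])
E
```

```text
[(0, 444.4, 102.5, 37.6), (0, 437.8, -170.9, 37.0), (1, 438.7, -171.3, 27.2)] 2.25 [ 436.0017014  -170.73668696  150.18446097]
```

View pics/w1.png

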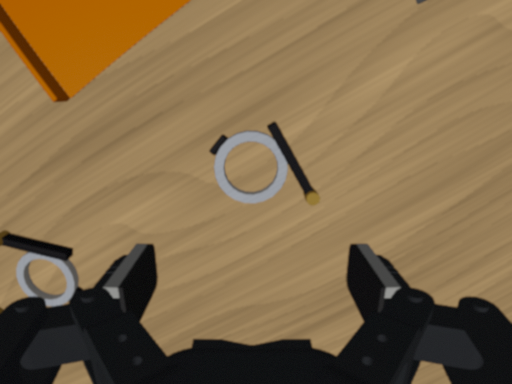

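The wrist view shows the right ring at (250,167) and the left ring at (47,278). Both fitted radii match (37 outer, 27 inner), which puts the right ring at (438,-171) and the left at (444,102). Now I insert the shut fingers into the right ring and expand them.

```bash
python3 - <<'E'
from cell import *
from h import *
move_gripper(0.0,20)
servo_line([438.3,-171.1,40])
print(servo_line([438.3,-171.1,4],v=60,force_limit=8))
move_gripper(0.6,20)
o=observe(); print(o["t"],o["ee_pos"],o["grip_width"],o["grip_force"],o["contact_force"])
c=capture("wrist"); cv2.imwrite("pics/w2.png",c["color"][...,::-1])
E
```

```text
False
5.1917 [ 438.36241945 -171.11281303    4.07098228] 0.5992672337582399 0.0 [ 0.33550077 -0.23274614 -0.22364972]
```

View pics/w2.png

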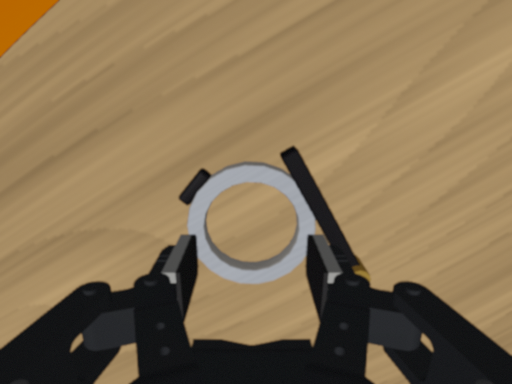

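The fingers opened to 0.6 without contact: the tips at (185,240) and (318,240) swung up over the rim. I'll raise, re-measure the ring, pre-open slightly, touch the bench and then expand.

```bash
cat >> h.py <<'E'
def hook(x,y):
    import cell as C
    C.servo_line([x,y,30]); C.move_gripper(0.13,20)
    hit=C.servo_line([x,y,-8],v=40,force_limit=5); z=C.observe()["ee_pos"][2]
    C.servo_line([x,y,z+1.5],v=40); C.move_gripper(0.4,20)
    o=C.observe(); print(hit,z,o["t"],o["ee_pos"].round(1),o["grip_width"],o["grip_force"],o["contact_force"].round(1)); return z+1.5
E
python3 - <<'E'
from cell import *
from h import *
servo_line([438.3,-171.1,30],v=80)
c=capture("wrist"); r=rings(c); print(r)
r=[i for i in r if i[0]==1 and abs(i[1]-438)<20 and abs(i[2]+171)<20]
if r: hook(r[0][1],r[0][2])
c=capture("wrist"); cv2.imwrite("pics/w3.png",c["color"][...,::-1])
E
```

```text
[(0, 438.3, -170.9, 37.2), (1, 438.2, -171.0, 27.0)]
False -7.7048982626408 8.1833 [ 438.1 -171.    -6.3] 0.4018256775392465 0.0 [-0.2 -0.3  0.3]
```

View pics/w3.png

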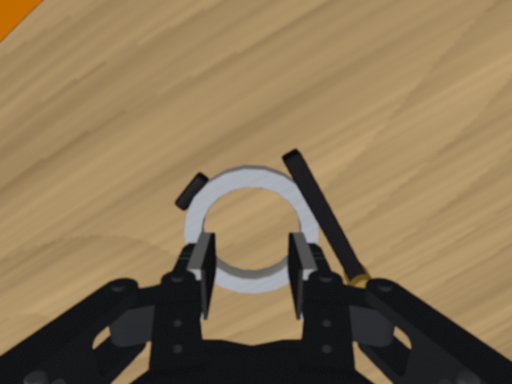

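Still no contact. The wrist view shows the inner faces at columns 208 and 296, with the tips apparently still high. I'll project the expected tip positions and look from the side.

```bash
python3 - <<'E'
from cell import *
from h import *
c=capture("wrist"); o=observe(); T=np.array(c["T"]); K=np.array([[c["fx"],0,c["cx"]],[0,c["fy"],c["cy"]],[0,0,1.]])
Ti=np.linalg.inv(T); Rt=R.from_quat(o["eef_rot"]).as_matrix(); print(T[:3,3],o["ee_pos"],o["grip_width"])
for back in [0,5,10,19,40]:
  for y in [17,-17,27,-27]:
    for x in [11,-11]:
      p=o["ee_pos"]+Rt@[x,y,-back]
      u=cv2.projectPoints(p,cv2.Rodrigues(Ti[:3,:3])[0],Ti[:3,3],K,np.array(c["distortion"]))[0].ravel(); print(back,y,x,u.round(),end=";")
  print()
c=capture("side"); cv2.imwrite("pics/side1.png",cv2.resize(c["color"][225:305,170:270,::-1],(800,640),interpolation=cv2.INTER_CUBIC)[:600])
E
```

```text
[ 500.45341243 -207.39264407  173.89242396] [ 438.160824   -171.00525532   -6.24377632] 0.3982137856483359
0 17 11 [280. 204.];0 17 -11 [279. 238.];0 -17 11 [222. 204.];0 -17 -11 [223. 238.];0 27 11 [297. 204.];0 27 -11 [296. 238.];0 -27 11 [205. 204.];0 -27 -11 [206. 238.];
5 17 11 [281. 206.];5 17 -11 [280. 242.];5 -17 11 [221. 206.];5 -17 -11 [222. 242.];5 27 11 [299. 206.];5 27 -11 [297. 242.];5 -27 11 [203. 206.];5 -27 -11 [205. 242.];
10 17 11 [282. 209.];10 17 -11 [281. 246.];10 -17 11 [220. 209.];10 -17 -11 [221. 246.];10 27 11 [300. 209.];10 27 -11 [298. 246.];10 -27 11 [202. 209.];10 -27 -11 [204. 246.];
19 17 11 [283. 215.];19 17 -11 [282. 253.];19 -17 11 [219. 215.];19 -17 -11 [220. 253.];19 27 11 [302. 215.];19 27 -11 [300. 253.];19 -27 11 [200. 215.];19 -27 -11 [202. 253.];
40 17 11 [287. 231.];40 17 -11 [286. 273.];40 -17 11 [214. 231.];40 -17 -11 [216. 273.];40 27 11 [309. 231.];40 27 -11 [306. 273.];40 -27 11 [193. 231.];40 -27 -11 [195. 273.];
```

View pics/side1.png

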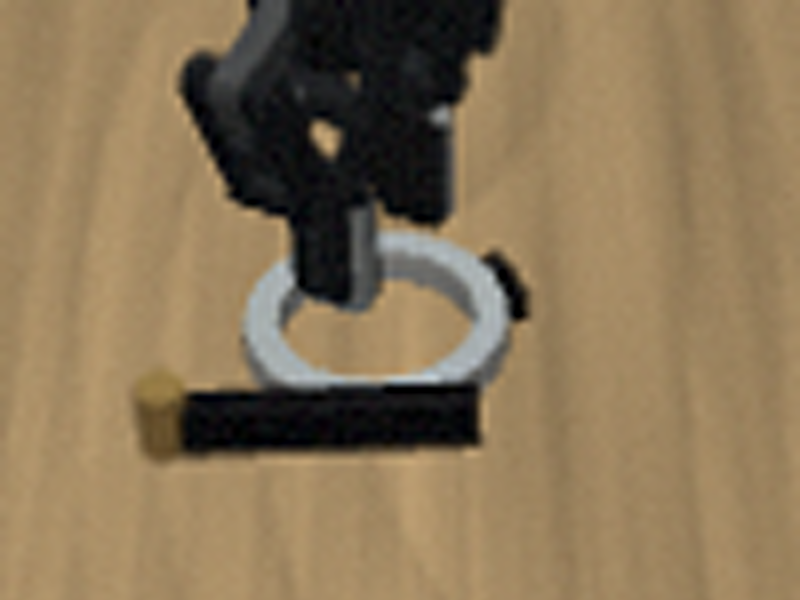

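```bash
python3 - <<'E'
from cell import *
from h import *
c=capture("side")
for uv in [(214,262.5),(224,252.5)]:
    print([ (z,ray(c,[uv],z)[0].round().tolist()) for z in (0,10,20,30,40)])
servo_line([438.2,-171,-6],v=60); move_gripper(0.13,20)
o=observe(); print(o["grip_width"],o["t"])
hit=servo_line([438.2,-171,-45],v=30,force_limit=4); o=observe(); print(hit,o["ee_pos"].round(1),o["contact_force"].round(1),o["t"])
c=capture("side"); cv2.imwrite("pics/side2.png",cv2.resize(c["color"][225:305,170:270,::-1],(800,640),interpolation=cv2.INTER_CUBIC)[:600])
E
```

```text
[(0, [430.0, -153.0]), (10, [431.0, -165.0]), (20, [431.0, -177.0]), (30, [432.0, -189.0]), (40, [433.0, -201.0])]
[(0, [453.0, -117.0]), (10, [453.0, -130.0]), (20, [453.0, -143.0]), (30, [454.0, -155.0]), (40, [454.0, -168.0])]
0.13088358780548104 8.9833
True [ 437.9 -170.9  -37. ] [-1.6  1.1  9.3] 9.9417
```

View pics/side2.png

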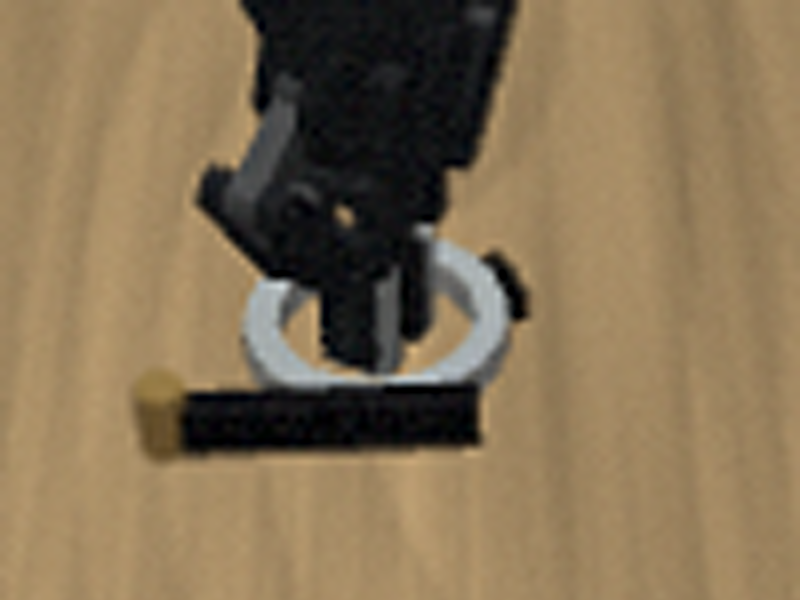

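The side view now shows the tips inside the ring, on the bench at about crop (365,365). The reported TCP z was -37, so the real tips sit about 36 mm behind the stated TCP. I'll use this touched height as the reference, expand and drag slightly.

```bash
python3 - <<'E'
from cell import *
from h import *
o=observe(); z=o["ee_pos"][2]
servo_line([438.2,-171,-34.5],v=40); move_gripper(0.5,20)
o=observe(); print(o["grip_width"],o["grip_force"],o["ee_pos"].round(1),o["contact_force"].round(1),o["t"])
if o["grip_width"]<0.45:
    servo_line([458,-168,-34.5],v=60,force_limit=30)
    servo_line([468,-160,-34.5],frame=quat(-15),v=40) 
    o=observe(); print(o["grip_width"],o["grip_force"],o["ee_pos"].round(1),o["contact_force"].round(1),o["t"])
c=capture("side"); cv2.imwrite("pics/side3.png",cv2.resize(c["color"][215:305,170:290,::-1],(800,600),interpolation=cv2.INTER_CUBIC))
E
```

```text
0.3622804861837195 18.877538984743296 [ 437.9 -170.9  -34.8] [ 0.  -0.5 -0.2] 10.55
0.35910632473718324 18.88734362233663 [ 467.7 -160.   -34.6] [-0.6  0.3 -0.7] 11.5
```

View pics/side3.png

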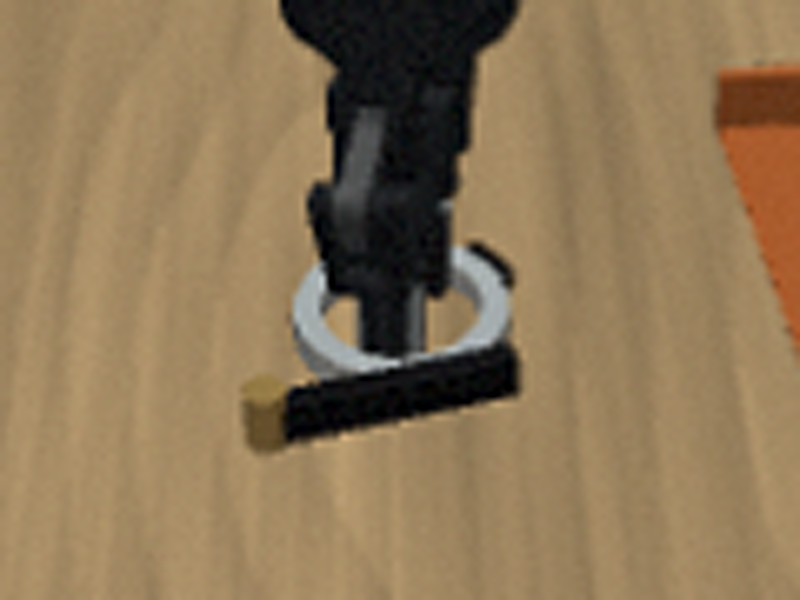

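The side view shows the ring gripped and turned with the tool, lying flat, with the barrel at (265,415). I'll carry on into the orange tray.

```bash
cat >> h.py <<'E'
def tw(tray,a,b):
    x,y,t=tray; t=np.deg2rad(t); return [x+a*np.cos(t)-b*np.sin(t), y+a*np.sin(t)+b*np.cos(t)]
ORANGE=(658,-127,5); BLUE=(643,162,14)
E
python3 - <<'E'
from cell import *
from h import *
Z=-34.5
servo_line(tw(ORANGE,-130,10)+[Z],frame=quat(30),v=50)
print(servo_line(tw(ORANGE,3,10)+[Z],v=70,force_limit=25))
o=observe(); print(o["ee_pos"].round(1),o["contact_force"].round(1),o["grip_width"],o["t"])
move_gripper(0.13)
x,y=o["ee_pos"][:2]; servo_line([x,y,60],v=80)
c=capture("wrist"); print(rings(c))
move_pose([444.4,102.5,115],quat(32)); c=capture("wrist"); print(rings(c), observe()["t"])
c=capture("scene"); M=masks(c)
for b in blobs(cv2.cvtColor(c["color"],cv2.COLOR_RGB2HSV)[...,2]<45,15):
    P=ray(c,b,16)
    if 300<P[:,0].mean()<800 and abs(P[:,1].mean())<400: r=cv2.minAreaRect(P.astype(np.float32)); print("dark",np.round(r[0]),np.round(r[1]),round(r[2],1))
E
```

```text
False
[ 659.8 -116.8  -34.5] [ 0.1 -0.9 -0.8] 0.3585844967011415 15.1
[(0, 644.8, -124.8, 53.5), (1, 660.9, -117.0, 27.0)]
[(0, 444.5, 103.6, 37.2), (1, 445.4, 103.9, 27.0)] 18.1333
dark [667. -69.] [12. 22.] 79.2
dark [ 689. -141.] [87.  9.] 60.9
dark [478.  83.] [68. 10.] 47.9
```

The right mount is in place: ring at (661,-117), bar yaw as planned. Now the left mount.

```bash
python3 - <<'E'
from cell import *
from h import *
Z=-34.5; x,y=445,103.8
servo_line([x,y,0],v=120); print(servo_line([x,y,Z],v=50,force_limit=4)); move_gripper(0.5,20)
o=observe(); print(o["grip_width"],o["grip_force"],o["ee_pos"].round(1))
assert o["grip_width"]<0.42 and o["ee_pos"][2]<-33
servo_line(tw(BLUE,-130,-12)+[Z],frame=quat(88),v=25)
print(servo_line(tw(BLUE,1,-12)+[Z],v=70,force_limit=25))
o=observe(); print(o["ee_pos"].round(1),o["contact_force"].round(1),o["grip_width"],o["t"])
move_gripper(0.13); x,y=o["ee_pos"][:2]; servo_line([x,y,60],v=80)
c=capture("wrist"); print(rings(c))
move_pose([480,0,180],quat(32))
c=capture("scene"); cv2.imwrite("pics/end.png",cv2.resize(c["color"][...,::-1],(800,600)))
for b in blobs(cv2.cvtColor(c["color"],cv2.COLOR_RGB2HSV)[...,2]<45,15):
    P=ray(c,b,16)
    if 300<P[:,0].mean()<800 and abs(P[:,1].mean())<400: r=cv2.minAreaRect(P.astype(np.float32)); print("dark",np.round(r[0]),np.round(r[1]),round(r[2],1))
print(observe()["t"])
E
```

```text
False
0.3535673410593158 16.68461018940434 [445.1 103.8 -34.4]
False
[646.9 150.6 -34.5] [-0.2 -0.3  0.6] 0.3591317999956815 25.6667
[(0, 645.7, 132.8, 53.6), (1, 647.3, 150.6, 26.8)]
dark [685. 174.] [18. 81.] 12.9
dark [667. -69.] [12. 22.] 79.2
dark [ 689. -141.] [87.  9.] 60.9
28.5083
```

View pics/end.png

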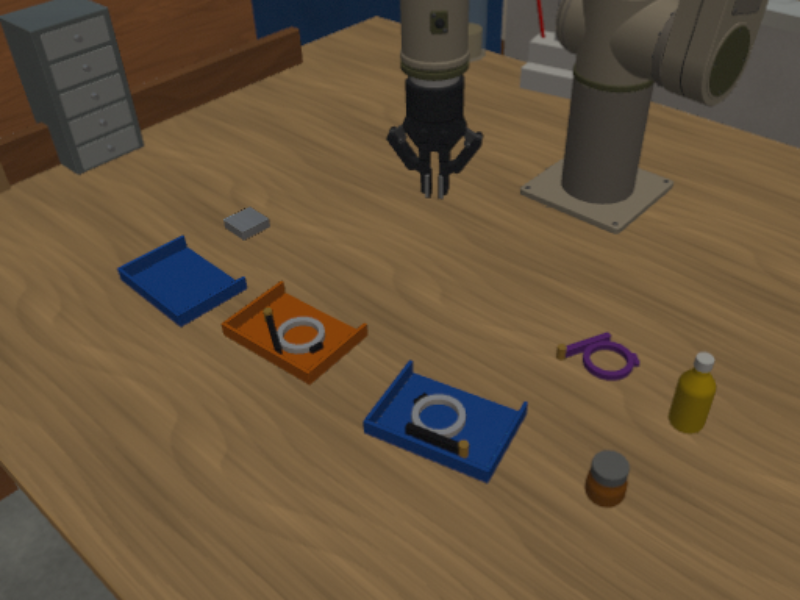

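The final view shows the right mount inside the orange tray at (298,335) and the left mount inside the target blue tray at (438,418). Bystanders are where they were and the arm is clear.

```bash
python3 -c "
from cell import *
print(hand_in())"
```

```text
the job is handed in; nothing more can be done
None
```

I slid both mounts flat into their trays, left into the far-left blue and right into the orange, without moving the bystanders, and handed in after about 28.5 s. The verdict isn't shown, and the fingertips touched the bench at a reported TCP z of -37 mm, so I used that touch as the height reference.

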